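Slide the board carrier under the sensor bridge

ROBOT

A 6-joint arm with a two-finger parallel gripper is mounted at the origin on the work surface. World frame = base frame: x ahead of the robot, y to its left, z up, the work surface at z = 0. Lengths are in mm, angles in rad, forces in N, time in s.
With the tool pointing down it reaches from about 275 to 825 mm from the base axis. Payload 5.2 kg.
Tool frame: the origin (TCP) lies at the very end of the fingers, on their centre line; the grasp point (between the pads) lies 19 mm behind it; z points along the fingers, y is the direction in which the jaws open and shut (so a half turn about z gives the same grasp; the last joint's range is limited). The gripper opens to 93 mm and grips with 3 to 60 N. Pads are 15 mm wide; open, the fingers measure 128 mm over their backs; the gripper's body (75 mm by 188 mm) begins 65 mm behind the grasp point.
Start: joints at [1.038, 0.259, 1.535, -0, 1.348, -0.203], TCP at [178.098, 520.371, 218.653] pointing down, gripper open.
Joint ranges: [-3.14, 3.14], [-0.91, 2.08], [0.19, 2.58], [-1.22, 4.36], [0.22, 2.71], [-3.12, 3.12]. Speed limits (rad/s): [2.57, 2.57, 3.14, 3.14, 3.14, 3.14].

INTERFACE

Orientations are given as [roll, pitch, yaw] about the fixed x, y, z axes, in that order (R = Rz(yaw) Ry(pitch) Rx(roll)).
In Python, from bench import robot gives the robot as it stands. The module is installed in compiled form; this text tells all that it offers. Calls block until the motion is done:
- robot.move_ptp(position, orientation): joint-space move of the TCP to a pose.
- robot.move_linear(position, ori=None, speed=150, f_stop=None): straight line of the TCP; ori=None keeps the orientation; speed is the mean speed in mm/s. With f_stop (N) it stops when the force on the tool has changed by that much, and returns True; else False.
- robot.move_j(angles): joint-space move.
- robot.move_gripper(opening): opening from 0.0 (shut) to 1.0 (fully open); the grip force is fixed at half the most; returns when the fingers have stopped.
- robot.sleep(seconds).
- robot.inverse_kinematics(position, orientation): joint angles nearest the present ones, or None.
- robot.get_image(name): name is "scene" or "top"; returns a dict with "img" (384x512x3 uint8, blue, green, red), "fovy" (degrees; the focal length in pixels is half the picture's height over the tangent of half this angle, whatever the lens; pixels are square), "cx", "cy" (the principal point, pixels), "eye" and "orientation" of the camera in the world. Camera axes: x right, y down, z forward; pixel columns grow to the right and rows downward; lengths in mm; the calibration is good to about 2 mm. A picture is of the moment at which its call begins. There is no depth.
A pose or a line that the arm cannot do raises robot.MotionError and nothing moves.
- robot.hand_in(): hands the job in, once; it reports no verdict.
Readings, each from a call of its own:
- robot.current_t(): time.
- robot.current_qpos(): joint angles.
- robot.current_joint_vel(): joint speeds.
- robot.current_joint_efforts(): joint torques, N m.
- robot.current_tcp_pos(): TCP position.
- robot.current_eef_rot(): TCP orientation.
- robot.current_contact_force(): force on the tool from outside, world axes, zero at the start.
- robot.current_ft_torque(): the same for the moment, N m.
- robot.current_gripper_width(): opening from 0.0 (shut) to 1.0 (fully open).
Only numpy, scipy, OpenCV 4.12 (cv2) and the standard library are available. Lean on these libraries where they do the work, as an engineer would, in place of code of your own. Each camera call takes 0.05 s, during which the arm holds its last target. There are 200 camera calls.

TASK

On the bench, push the flat board carrier with your fingertips so that it slides under the low bridge of the test stand, entering from the open side, until its leading edge is flush against the stop bar behind the bridge. Keep it flat on the bench the whole way: do not lift or tip it. Leave the loose things around it where they are, and finish with the hand clear.

Things in the scene. Friction and masses are not known exactly. Their poses are not given: they have to be found in the camera images.
- carrier: Loose flat aluminium plate 120 mm long (x), 100 mm wide (y), 10 mm thick, a green circuit board let into its top (chips reach 12 mm). 0.25 to 0.5 kg. Lies flat in front of the stand's open side, up to 0.35 rad askew and 35 mm off the stand's centre line. Origin: centre of its underside; x along its length towards the end facing the stand, z up.
- stand: Fixed test stand: low bridge on two grey piers, stop bar behind. Origin: on the bench under the middle of the bridge; x = way in for the carrier (away from the robot), z up. Pier inner faces at y = -56 and +56 mm, piers and deck from x = -25 to +25 mm; the passage floor is the bench. Carrier home: its origin at this origin, free play 6 mm to each side, rear end 35 mm out in front of the deck.
- bridge (a point): Middle of the underside of the aluminium bridge deck, 17 mm above the bench. The deck is 50 mm deep, 152 mm wide, 12 mm thick (top at 29 mm); a round black sensing head, 32 mm across, stands on it up to 49 mm above the bench. Axes as the stand's.
- stop (a point): Middle of the steel stop bar's face that the carrier's leading edge must meet, 60 mm beyond the stand's origin and 8 mm above the bench; the bar is 120 mm wide, 12 mm thick, 16 mm high. Axes as the stand's.
- jar: Bystander: small closed glass jar, 40 mm diameter, 55 mm high, standing on the bench beside the work. Origin: centre of its underside.
- post: Bystander: brass terminal post standing upright, 38 mm diameter foot, 52 mm high. Origin: centre of its underside.
- decade: Bystander: beige resistor box 50 x 80 x 34 mm with two black knobs on top (46 mm high in all). Origin: centre of its underside.
- driver: Bystander: screwdriver lying on the bench, 160 mm long, on the right of the stand. Its x runs along it, from handle to tip.

How it is judged (in metres and radians):
At the end, for the whole second after the job is handed in: The carrier lies flat and still on the bench under the bridge, its leading edge against the stop bar: within 4 mm of home along the passage, turned less than 0.05 rad from the passage, between the piers (within 9 mm of the centre line) (x of carrier in the frame of stand between -0.004 and 0.004 m and y of carrier in the frame of stand between -0.009 and 0.009 m and angle between the x axis of carrier and the x axis of stand, either way round below 0.05 rad and angle between carrier's own z axis and vertical below 0.03 rad and height (world z) of carrier below 0.003 m and linear speed of carrier below 0.01 m/s); the robot touches nothing.
It fails at once if the carrier is tipped by more than 0.08 rad (angle between carrier's own z axis and vertical above 0.08 rad).
It fails at once if the carrier is lifted more than 6 mm off the bench (height (world z) of carrier above 0.006 m).
It fails at once if a bystander object is displaced by more than 15 mm (distance of any of jar, post, decade, driver from where it was at the start of the episode above 0.015 m).
It fails at once if a bystander object is lifted (height (world z) of any of jar, post, decade, driver above 0.03 m).
It also fails if it takes over 72 s, if anything falls off the work surface, if the arm or the gripper's body presses on something with over 40 N, if the wrist force passes 120 N, or if a joint passes its speed limit or range.

## Working session

There is one attempt and no reset: what is moved stays moved. The work goes in short steps, each a Python script; the robot and the scene stay as the last script left them, time stands still between calls to the robot, and variables do not carry over. Pictures are saved under pics/ and viewed, about 8 in all and at most 12, crops included, and the job is handed in when it is done.

```bash
mkdir -p pics; cat > h.py <<'E'
import numpy as np, cv2
from scipy.spatial.transform import Rotation as R
from bench import robot
def cam(n):
    d=robot.get_image(n); return d
def Rm(d):
    o=np.array(d["orientation"],float)
    return o if o.shape==(3,3) else R.from_euler('xyz',o).as_matrix()
def ray(d,uv,z):
    uv=np.atleast_2d(np.array(uv,float)); h=d["img"].shape[0]
    f=h/2/np.tan(np.radians(d["fovy"])/2)
    v=np.c_[(uv[:,0]-d["cx"])/f,(uv[:,1]-d["cy"])/f,np.ones(len(uv))]@Rm(d).T
    e=np.array(d["eye"]); return e+v*((z-e[2])/v[:,2])[:,None]
def proj(d,P):
    h=d["img"].shape[0]; f=h/2/np.tan(np.radians(d["fovy"])/2)
    c=(np.atleast_2d(P)-np.array(d["eye"]))@Rm(d)
    return np.c_[c[:,0]/c[:,2]*f+d["cx"],c[:,1]/c[:,2]*f+d["cy"]]
E
python3 - <<'E'
from h import *
for n in("scene","top"):
    d=cam(n); cv2.imwrite(f"pics/{n}1.png",d["img"]); print({k:v for k,v in d.items() if k!="img"})
    cv2.imwrite(f"pics/{n}1b.png",cv2.resize(d["img"],(800,600),interpolation=cv2.INTER_CUBIC))
print(robot.current_eef_rot(),robot.current_t())
E
```

```text
{'fovy': 55.591912394270295, 'cx': 254.82158561683437, 'cy': 191.7130983264592, 'eye': array([1086.87222865,  411.87709714,  511.01871182]), 'orientation': array([-2.23073079, -0.0205835 ,  2.25664154])}
{'fovy': 54.73929725282106, 'cx': 261.08818729850844, 'cy': 194.24081859884845, 'eye': array([517.15986429,  16.49337587, 877.42718698]), 'orientation': array([-3.00836080e+00,  5.11094545e-04, -1.54964217e+00])}
[-3.13995704e+00 -2.93404697e-04  2.81181968e+00] 0.1
```

View pics/top1b.png

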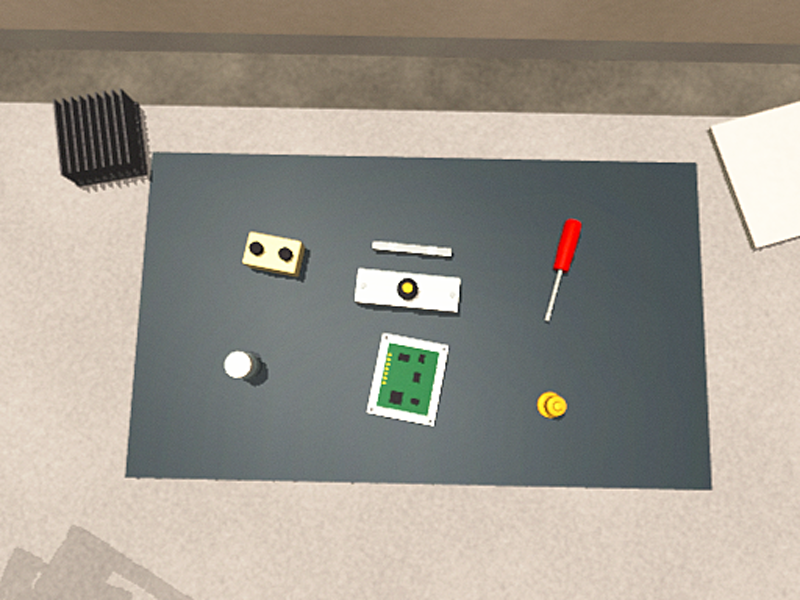

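View pics/scene1b.png

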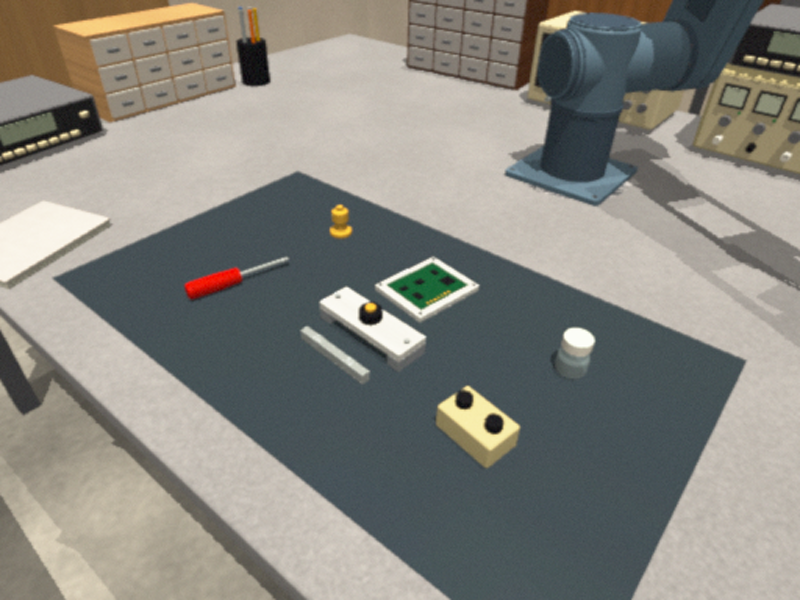

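The top view (800x600) shows the carrier at about (407,380), the deck at (408,290) and the stop bar at (412,248). The jar is at (240,365), the post at (552,405), the decade at (273,255) and the driver at (562,270). The scene view agrees. Next I'll measure these by mask and ray casting.

```bash
cat >> h.py <<'E'
def rects(d):
    """carrier, deck, bar rectangles (top faces) in world from the top view, sub-pixel by upscaling"""
    s=4; im=cv2.resize(d["img"],None,fx=s,fy=s,interpolation=cv2.INTER_CUBIC)
    hsv=cv2.cvtColor(im,cv2.COLOR_BGR2HSV)
    white=(hsv[...,2]>150)&(hsv[...,1]<60)
    m=np.zeros(white.shape,np.uint8); m[150*s:290*s,200*s:310*s]=white[150*s:290*s,200*s:310*s]*255
    cs=[c for c in cv2.findContours(m,cv2.RETR_EXTERNAL,cv2.CHAIN_APPROX_NONE)[0] if cv2.contourArea(c)>150*s*s/4]
    cs.sort(key=lambda c:-cv2.boundingRect(c)[1]); out=[]
    for c in cs:
        out.append((c.reshape(-1,2)+.5)/s-.5)
    return out
def box(d,c,z):
    P=ray(d,c,z)[:,:2].astype(np.float32)
    (x,y),(w,h),a=cv2.minAreaRect(P); B=cv2.boxPoints(((x,y),(w,h),a))
    a=np.radians(a); 
    # angle of the edge nearest to world x
    c4=[a+k*np.pi/2 for k in range(-4,5)]; k=int(np.argmin(np.abs(c4))); yaw=c4[k]
    lx,ly=(w,h) if (k-4)%2==0 else (h,w)
    return np.array([x,y]),yaw,(lx,ly)
E
python3 - <<'E'
from h import *
d=cam("top")
cs=rects(d)
for c in cs:
    print(len(c),c.mean(0).round(1),[ (z,)+tuple(np.round(np.hstack(box(d,c,z)),3)) for z in (10,16,29)])
hsv=cv2.cvtColor(d["img"],cv2.COLOR_BGR2HSV)
g=cv2.inRange(hsv,(45,80,40),(85,255,255)); c=max(cv2.findContours(g,0,1)[0],key=cv2.contourArea).reshape(-1,2)
print("pcb",box(d,c,10))
y=cv2.inRange(hsv,(18,180,80),(35,255,255))
for c in cv2.findContours(y,0,1)[0]:
    if cv2.contourArea(c)>20: print("yel",cv2.boundingRect(c),ray(d,c.reshape(-1,2).mean(0),26))
print("jar",ray(d,[240*.64,365*.64],55),"driver tip",ray(d,[547*.64,320*.64],5),"decade",ray(d,[273*.64,270*.64],20))
E
```

```text
750 [260.6 242.4] [(10, np.float64(521.687), np.float64(18.244), np.float64(-0.175), np.float64(123.411), np.float64(103.399)), (16, np.float64(521.656), np.float64(18.232), np.float64(-0.175), np.float64(122.557), np.float64(102.684)), (29, np.float64(521.588), np.float64(18.206), np.float64(-0.175), np.float64(120.707), np.float64(101.134))]
692 [260.4 185.1] [(10, np.float64(655.456), np.float64(21.78), np.float64(-0.079), np.float64(54.071), np.float64(158.89)), (16, np.float64(654.499), np.float64(21.744), np.float64(-0.079), np.float64(53.697), np.float64(157.791)), (29, np.float64(652.427), np.float64(21.664), np.float64(-0.079), np.float64(52.886), np.float64(155.41))]
438 [263.2 158.6] [(10, np.float64(719.619), np.float64(16.659), np.float64(-0.074), np.float64(14.615), np.float64(122.598)), (16, np.float64(718.218), np.float64(16.658), np.float64(-0.074), np.float64(14.514), np.float64(121.75)), (29, np.float64(715.184), np.float64(16.655), np.float64(-0.074), np.float64(14.295), np.float64(119.913))]
pcb (array([521.50531006,  18.15833664]), np.float64(-0.16405977789658732), (93.93570709228516, 76.29283142089844))
yel (344, 251, 18, 16) [[ 488.10370048 -190.0124042    26.        ]]
yel (257, 181, 7, 7) [[655.48357777  21.35215235  26.        ]]
jar [[534.76007195 254.48427916  55.        ]] driver tip [[ 613.3082076  -191.44987863    5.        ]] decade [[678.6078612  223.44479482  20.        ]]
```

The stand is at (652.4, 21.6) with yaw −0.077. The bar centre predicted from that, (718.2, 16.6), matches the measured one. In the stand frame the carrier is at about (−130, −13.4) with yaw −0.095. I'll square it up with a two-finger side push first, then push it in from the rear.

```bash
cat >> h.py <<'E'
S0=np.array([652.4,21.65]); SY=-0.077
def W(x,y,z):
    c,s=np.cos(SY),np.sin(SY); return [S0[0]+c*x-s*y,S0[1]+s*x+c*y,z]
def inS(p):
    c,s=np.cos(SY),np.sin(SY); r=np.array(p[:2])-S0; return np.array([c*r[0]+s*r[1],-s*r[0]+c*r[1]])
def best(base,p):
    o=[]
    for k in (0,np.pi,-np.pi):
        q=robot.inverse_kinematics(p,[np.pi,0,base+k])
        if q is not None:o.append((abs(q[5]),base+k))
    return [np.pi,0,min(o)[1]]
E
python3 - <<'E'
from h import *
o=best(SY+np.pi/2,W(-130,-100,100)); print(o)
robot.move_gripper(0.6)
robot.move_ptp(W(-130,-105,120),o)
robot.move_linear(W(-130,-105,4),speed=100)
print(robot.current_tcp_pos(),robot.current_contact_force(),robot.current_t())
r=robot.move_linear(W(-130,-59,4),speed=30,f_stop=15)
print(r,robot.current_tcp_pos(),robot.current_contact_force(),robot.current_t())
robot.move_linear(W(-130,-75,4),speed=80)
robot.move_linear(W(-130,-110,120),speed=150)
robot.move_ptp(W(-330,-110,200),o)
d=cam("top");cv2.imwrite("pics/top2.png",cv2.resize(d["img"],(800,600)))
for c in rects(d):
  if len(c)>300: 
    for z in(10,): p,y,s=box(d,c,z); print(inS(p),y-SY,s)
print(robot.current_t())
E
```

```text
[3.141592653589793, 0, 1.4937963267948966]
[515.23609184 -73.2107126    4.59786671] [-0.0905206   0.17945794 -0.2924986 ] 4.6917
False [518.20360697 -27.22741167   4.02065894] [ 0.53448703 -0.76565675  0.22095447] 6.375
[-135.022405      0.54957023] 0.0006451741766107383 (123.4854965209961, 103.12714385986328)
[3.06678794 0.37214926] -0.003663287834919385 (54.30490493774414, 158.8585205078125)
[67.40378807  0.13722354] 0.003340160041716486 (14.615092277526855, 122.58707427978516)
8.6
```

View pics/top2.png

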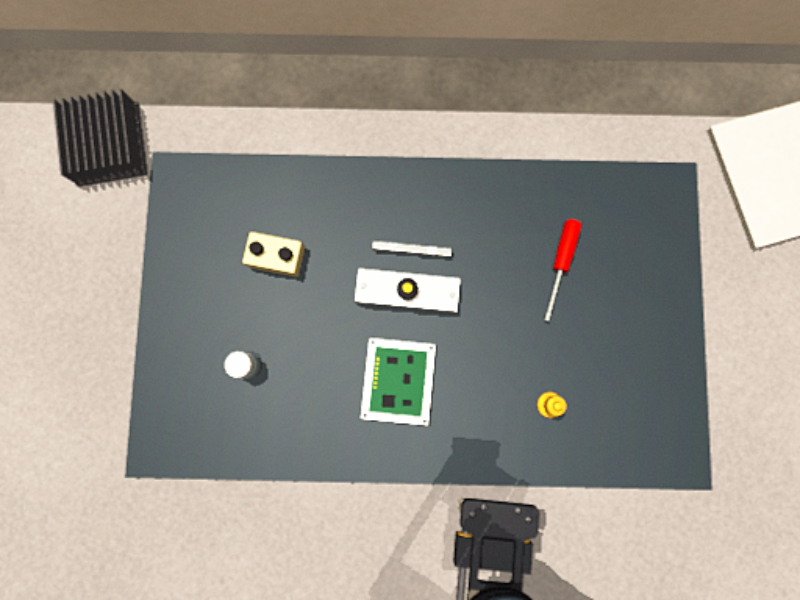

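The carrier (398,381) is now square and centred: y = 0.5 mm, relative yaw about 0.001. The bystanders haven't moved. Next is the rear push until it meets the bar.

```bash
python3 - <<'E'
from h import *
o=best(SY,W(-230,0.3,100)); print(o)
robot.move_ptp(W(-235,0.3,120),o)
robot.move_linear(W(-235,0.3,4),speed=100)
for x in (-210,-150,-100,-80):
    r=robot.move_linear(W(x,0.3,4),speed=40,f_stop=15)
    print(x,r,inS(robot.current_tcp_pos()),robot.current_contact_force())
    if r:break
if not r:
    r=robot.move_linear(W(-58,0.3,4),speed=15,f_stop=15)
print(r,inS(robot.current_tcp_pos()),robot.current_contact_force(),robot.current_t())
robot.move_linear(W(-100,0.3,4),speed=60)
robot.move_linear(W(-150,0.3,120),speed=150)
robot.move_ptp(W(-330,0,200),o)
d=cam("top");cv2.imwrite("pics/top3.png",cv2.resize(d["img"][120:320,150:400],(800,640))[:600])
e=cam("scene");cv2.imwrite("pics/scene3.png",cv2.resize(e["img"][130:280,170:370],(800,600)))
print(robot.current_t())
E
```

```text
[3.141592653589793, 0, -0.077]
-210 False [-210.33203252    0.33825532] [-0.74872559 -0.16282672 -0.37222046]
-150 False [-149.97104421    0.30650135] [-0.95429045 -0.31664208  0.12118354]
-100 False [-99.82678687   0.28668514] [-1.56335245 -0.20803902  1.04517206]
-80 False [-79.07341801   0.23173522] [0.36256462 0.61948983 0.34703915]
True [-69.37702218   0.45663002] [ 0.57124794 -0.37141383  0.63167402] 17.0083
19.5417
```

View pics/top3.png

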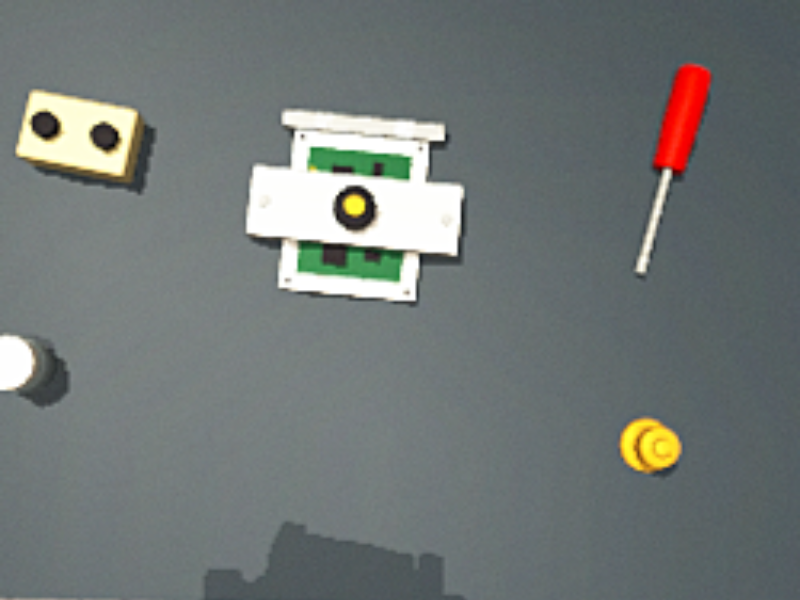

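View pics/scene3.png

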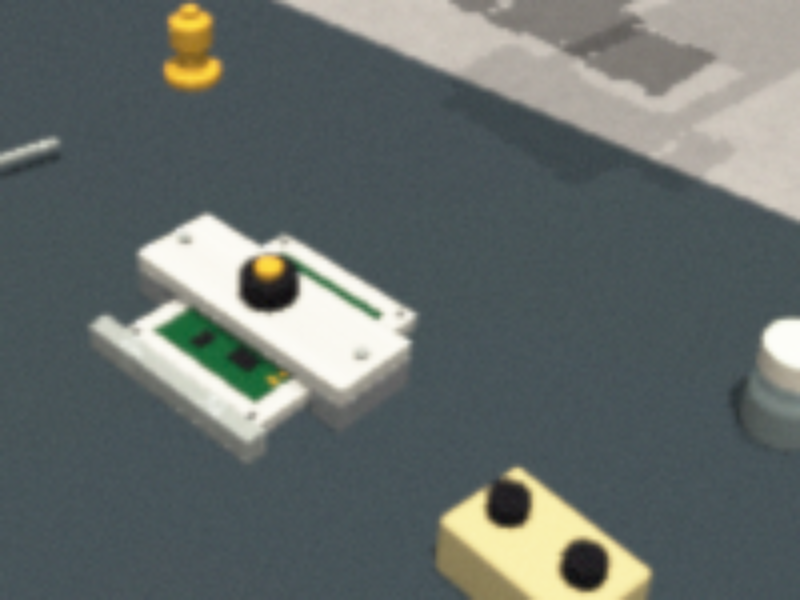

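The carrier lies under the deck with its leading edge at the bar and no gap visible in either view. Its rear corners are at crop (278,288) and (415,301). I'll check those numerically.

```bash
python3 - <<'E'
from h import *
d=cam("top")
s=4; im=cv2.resize(d["img"],None,fx=s,fy=s,interpolation=cv2.INTER_CUBIC)
hsv=cv2.cvtColor(im,cv2.COLOR_BGR2HSV); m=(hsv[...,2]>150)&(hsv[...,1]<60)
m|=cv2.inRange(hsv,(45,80,40),(85,255,255))>0
px=lambda u,v:((np.array([u,v]).T+.5)/s-.5)
# rear edge: lowest lit pixel per column; sides: leftmost/rightmost per row
cols=np.arange(242*s,275*s); v=[np.where(m[160*s:230*s,c])[0].max()+160*s for c in cols]
P=np.array([inS(p) for p in ray(d,px(cols,v),10)]); k=np.polyfit(P[:,1],P[:,0],1); print("rear x at y=0",k[1],"yaw",-k[0])
rows=np.arange(202*s,208*s)
for f in (np.min,np.max):
    u=[f(np.where(m[r,220*s:300*s])[0])+220*s for r in rows]
    P=np.array([inS(p) for p in ray(d,px(u,rows),10)]);print("side y",P[:,1].mean(),P[:,0].mean(),"slope",np.polyfit(P[:,0],P[:,1],1)[0])
# front part: sides between bar and deck
rows=np.arange(166*s,171*s)
for f in (np.min,np.max):
    u=[f(np.where(m[r,220*s:300*s])[0])+220*s for r in rows]
    P=np.array([inS(p) for p in ray(d,px(u,rows),10)]);print("front side y",P[:,1].mean(),P[:,0].mean())
E
```

```text
rear x at y=0 -60.61826497242776 yaw -0.003133466395029838
side y 51.38687701038841 -48.66050465666581 slope 0.06949034179811012
side y -50.63444055022247 -38.619985889042745 slope -0.06458525057487322
front side y 51.10580940054366 39.198595267640016
front side y -50.36662481709097 49.179819969179505
```

```bash
python3 -c "
from h import *
print(robot.current_contact_force(),robot.current_t()); robot.hand_in()"
```

```text
[-0.27015928  0.67705197 -0.27120465] 19.5917
the job is handed in; nothing more can be done
```

The carrier is under the bridge with its leading edge against the stop bar, and I handed the job in at about 19.6 s with the hand parked clear. `hand_in()` gives no verdict, so success is judged only from my own checks.

**What I did:** I squared and centred the carrier with a two-finger push from the side. I then pushed its rear edge with both fingertips until the force stop tripped (15 N change) at the bar.

**Last checks, in the stand frame:**

| Check | Measured | Limit |
|---|---|---|
| Along the passage | within about 1.5 mm of home | 4 mm |
| Off the centre line | about 0.4 mm | 9 mm |
| Turned from the passage | about 0.003 rad | 0.05 rad |

- **Along the passage:** the rear edge measured −60.6 mm in the camera and about −59.9 mm from the fingertip position, where home is −60 mm. The camera mask reads edges 1–2 mm too large.
- **Flush and flat:** both views show no gap at the bar and the carrier lying flat. I did not measure its tilt or height.
- **Bystanders:** they look unmoved in the pictures, but I did not re-measure them. The arm stayed well away from them.
- **Disagreement:** single-side slope fits over a few image rows gave ±0.07 rad, with opposite signs on the two sides. I put this down to shadow and too few rows. The rear-edge fit and the front and rear side positions agree with each other and contradict it.

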